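# Show the fresh flow-cell casting to the inspection camera

## Task

Lift the blue flow-cell casting out of the open lower mould half and hold it up to the inspection camera for the bubble check: ports uppermost, glass window turned to the lens, centred on the lens axis and square to it (lean the casting back as far as the camera looks down), 120 mm in front of the lens. Finish while holding it there, steady in the gripper and carried by nothing else. Keep the gripper and the casting off the camera and its stand, and leave the loose things on the bench where they are.

Things in the scene. Friction and masses are not known exactly. Their poses are not given: they have to be found in the camera images.
- casting: fresh casting: blue block 26 (x) by 50 (y) by 46 mm (z), 0.1 kg, two white ports 10 mm high on top. Origin: centre of the underside; z up through the ports, x out through the window. It starts upright in the mould cavity, lowest 14 mm inside (1.5 mm play all round), 32 mm standing out, window to the mould's +x side. Grip it by the two plain end faces (+-y, 50 mm apart).
- window (a point): centre of the casting's round glass window (pale, 18 mm across in a 23 mm brass ring) on its +x face: 14 mm in front of the casting's middle and 30 mm above its underside. Same axes as the casting, so x points out of the glass. The opposite face has no window, only two small brass inserts.
- ports (a point): between the tips of the two ports, 56 mm above the casting's underside on its middle axis
- mould: open lower mould half, a fixed aluminium block 110 mm (x) by 160 mm (y) by 35 mm high with the casting's cavity (14 mm deep) in the middle of its top and four steel leader pins, 12 mm thick and 20 mm high, at 42 mm in x and 66 mm in y from the middle. Origin: centre of its underside on the bench; same axes as the casting. It lies on either side of the bench's middle.
- mould_top: upper mould half, a fixed aluminium block 110 by 160 by 45 mm without pins, lying open face up with an empty cavity; not needed. Origin: centre of its underside.
- camera_stand: the inspection camera's stand: grey base plate 200 mm (x) by 160 mm (y) by 18 mm, fixed, and a steel column 25 mm thick and 370 mm high, 170 mm behind (+x) its front edge. Origin: middle of the plate's front edge, on the bench; the camera looks over this edge to -x. It stands at the back, left or right; a vacuum pot 184 mm across, 203 mm high has the other place.
- lens (a point): centre of the front face of the camera's lens and its aluminium ring light (72 mm across). The camera (white box, black lens, 120 mm long) is clamped tight on the column at a height and downward tilt that vary. Axes of the camera: it looks along -x, 0.10 to 0.45 rad downwards; y sideways, z its own up.
- focus (a point): the point in the air on the lens axis, 120 mm in front of the lens front (axes of the camera, as for the lens): where the middle of the window belongs. The casting is square to the camera and ports up when its axes are parallel to these axes; 140 to 280 mm above the bench.
- finished_casting: an earlier casting of the same kind, standing in the white tray at the robot's right; leave it. Origin: centre of its underside.
- resin_bottle: white bottle, 64 mm across, 150 mm high, loose. Origin: centre of its underside.
- release_jar: amber jar with a black cap, 68 mm across, 75 mm high, loose. Origin: centre of its underside.
- screwdriver: screwdriver lying on the bench, loose. Origin: centre of its underside.
- brush: brush lying on the bench, loose. Origin: centre of its underside.

How it is judged:
On the way:
1. the casting has been lifted clear of the mould in the gripper (z of casting in the frame of mould above 0.06 m and contact force between the fingers and casting above 1 N and contact force between casting and mould below 0.05 N), for 0.2 s.
At the end, for the whole second after the job is handed in: The casting is held still in the fingers and nothing else carries it (underside over 80 mm above the bench); the middle of its window is within 15 mm of the point 120 mm in front of the lens on the lens axis, window side towards the lens, ports up, the casting's axes within 0.17 rad of the camera's (distance between window and focus below 0.015 m and angle between the x axis of casting and the x axis of focus, either way round below 0.17 rad and angle between the z axis of casting and the z axis of focus, either way round below 0.17 rad and x of casting in the frame of focus below -0.003 m and z of ports in the frame of focus above 0.005 m and contact force between the fingers and casting above 1 N and height (world z) of casting above 0.08 m and contact force between casting and mould below 0.05 N and contact force between casting and mould_top below 0.05 N and contact force between casting and camera_stand below 0.05 N and linear speed of casting below 0.02 m/s and angular speed of casting below 0.15 rad/s); the arm keeps its last pose, push and grip.
It fails at once if the robot or the casting touches the camera or its stand (contact force between camera_stand and the arm above 0.5 N or contact force between camera_stand and the fingers above 0.5 N or contact force between camera_stand and casting above 0.5 N).
It fails at once if one of the loose things on the bench is moved by more than 20 mm (distance of any of finished_casting, resin_bottle, release_jar, screwdriver, brush from where it was at the start of the episode above 0.02 m).
It also fails if it takes over 42 s, if anything falls off the work surface, if the arm or the gripper's body presses on something with over 40 N, if the wrist force passes 120 N, or if a joint passes its speed limit or range.

## Robot

A 6-joint arm with a two-finger parallel gripper is mounted at the origin on the work surface. World frame = base frame: x ahead of the robot, y to its left, z up, the work surface at z = 0. Lengths are in m, angles in rad, forces in N, time in s.
With the tool pointing down it reaches from about 0.425 to 0.95 m from the base axis. Payload 3.5 kg.
Tool frame: the origin (TCP) lies on the centre line of the jaws, within the pads' length; the fingertips stand 17 mm ahead of it and the grasp point (between the pads) lies 2 mm behind it; z points along the fingers, y is the line along which they close (so a half turn about z gives the same grasp; the last joint's range is limited). The gripper opens to 85 mm and grips with 20 to 120 N. Pads are 22 mm wide; open, the fingers measure 114 mm over their backs; the gripper's body (76 mm by 85 mm) begins 54 mm behind the grasp point. The pads swing forward as they close: fully open they stand 13 mm farther back than shut.
Start: joints at [1.102, 0.286, 1.577, -0, 1.279, -0.15], TCP at [0.212, 0.641, 0.213] pointing down, gripper open.
Joint ranges: [-2.77, 2.77], [-0.9, 2.22], [0.21, 2.48], [-1.53, 4.67], [0.24, 2.81], [-2.84, 2.84]. Speed limits (rad/s): [2.79, 2.79, 3.14, 3.14, 3.14, 3.14].

## Interface

Orientations are given as a unit quaternion [x, y, z, w].
In Python, from plant import ctrl gives the robot as it stands. The module is installed in compiled form; this text tells all that it offers.
- The arm moves only by the tool drive_tool, never from a script. Its argument "moves" is a list of rows, each a list of 3 entries, a list of its own where there are three numbers: the turn, a rotation vector about the tool's x, y, z in rad, then the shift along the tool's x, y, z in m, then the finger opening in m, from 0 to 0.0854. A call has 1 to 5 rows; each row shifts and turns the commanded pose from where the row before left it, along the tool's axes as they then stand; what a row does not reach is not made up. A row lasts 1/8 s, in which the tool goes at most 62.5 mm and 10.7 degrees, less where a joint would pass 70% of its speed; a pose out of reach is approached as far as the arm can. A call with a gripper value outside its range is refused whole. The fingers move at their own pace and stop on an object; "grip_force" is the grip in N (left out, the last holds). Time passes only in rows, so rows that do not move let the fingers close. It gives the time, the measured TCP pose, the force, the opening and the grip force at its end, in the units of the state.
- ctrl.get_state(): the state, without advancing time (a new reading comes with each control period).
- ctrl.read_camera(name): name is "scene" or "top" or "wrist"; returns a dict with "image" (400x640x3 uint8, red, green, blue), "fx", "fy", "cx", "cy" (pixels), "R" (3x3) and "t" (3): a world point X has camera coordinates R X + t. Camera axes: x right, y down, z forward; pixel columns grow to the right and rows downward; lengths in m; the calibration is good to about 2 mm. A picture is of the moment at which its call begins. There is no depth.
- ctrl.sign_off(): hands the job in; it is judged then, once.
The state is a dict: "time": time; "qpos": joint angles; "dq": joint speeds; "joint_efforts": joint torques, N m; "eef_pos": TCP position; "tcp_rot": TCP orientation; "contact_force": force on the tool from outside, world axes, zero at the start; "wrist_torque": the same for the moment, N m; "opening": opening from 0.0 (shut) to 1.0 (fully open); "finger_force": force on a finger pad.
Only numpy, scipy, OpenCV 4.12 (cv2) and the standard library are available. Lean on these libraries where they do the work, as an engineer would, in place of code of your own. Each camera call takes 0.05 s, during which the arm holds its last target. There are 200 camera calls.

## Working session

There is one attempt and no reset: what is moved stays moved. The work goes in short steps, Python scripts to look and compute and a tool call to move; the robot and the scene stay as the last step left them, time stands still between calls to the robot, and variables do not carry over. Pictures are saved under pics/ and viewed, at most 10 in all, crops included, and the job is handed in when it is done.

Besides the shell and the picture viewer there is one more tool, called as name([rows], argument=value, ...), one row to a line, values as JSON. drive_tool: Moves the arm, as the interface text tells. Its arguments: {"type":"object","properties":{"moves":{"type":"array","items":{"type":"array"}},"grip_force":{"type":"number"}},"required":["moves"]}

```bash
mkdir -p pics; cat > h.py <<'E'
import numpy as np, cv2, json, pickle
from scipy.spatial.transform import Rotation as Ro
def ray(c,u,v):
    d=c['R'].T@np.array([(u-c['cx'])/c['fx'],(v-c['cy'])/c['fy'],1]); return -c['R'].T@c['t'], d/np.linalg.norm(d)
def plane(c,u,v,z):
    o,d=ray(c,u,v); return o+d*(z-o[2])/d[2]
def proj(c,X):
    p=c['R']@np.array(X)+c['t']; return c['fx']*p[0]/p[2]+c['cx'], c['fy']*p[1]/p[2]+c['cy']
def tri(*obs):
    A=0;b=0
    for c,u,v in obs:
        o,d=ray(c,u,v);P=np.eye(3)-np.outer(d,d);A=A+P;b=b+P@o
    return np.linalg.solve(A,b)
def conv(c): return {k:(np.array(v) if k in('R','t','image') else v) for k,v in c.items()}
E
python3 - <<'E'
from h import *
from plant import ctrl
s=ctrl.get_state();print(s)
C={}
for n in('scene','top','wrist'):
    c=conv(ctrl.read_camera(n));C[n]=c;cv2.imwrite(f'pics/{n}0.png',c['image'][:,:,::-1]);print(n,c['fx'],-c['R'].T@c['t'],c['R'][2])
pickle.dump(C,open('C0.pkl','wb'))
E
```

```text
{'time': 0.0, 'qpos': array([ 1.10201282e+00,  2.87173793e-01,  1.57818812e+00,  2.88866816e-05,
        1.27861110e+00, -1.50014331e-01]), 'dq': array([ 0.00088545,  0.00047243,  0.00070108,  0.00017064, -0.00033566,
        0.00074065]), 'joint_efforts': array([-1.78342278e-03, -4.05977619e+01, -2.92623174e+01, -1.46264988e-04,
        5.57317631e-03,  3.94791613e-06]), 'eef_pos': array([0.21119512, 0.64036656, 0.2119358 ]), 'tcp_rot': array([ 1.58714634e-01,  9.87323781e-01, -1.12945584e-03, -3.75562822e-04]), 'contact_force': array([-0.48020188, -0.69493949, -0.70469384]), 'wrist_torque': array([ 0.01880134, -0.03095157,  0.01623998]), 'finger_force': 0.0, 'opening': 0.9972269721376898}
scene 422.6435086688112 [ 1.34895622 -0.55210991  1.02866143] [-0.62938406  0.42321566 -0.65173938]
top 470.64496965436695 [ 0.29998768 -0.00298397  1.60701366] [ 0.15588513  0.00196789 -0.98777323]
wrist 336.6348369552079 [0.14924783 0.66187131 0.37315991] [ 0.24977417 -0.08463488 -0.96459826]
```

View pics/scene0.png

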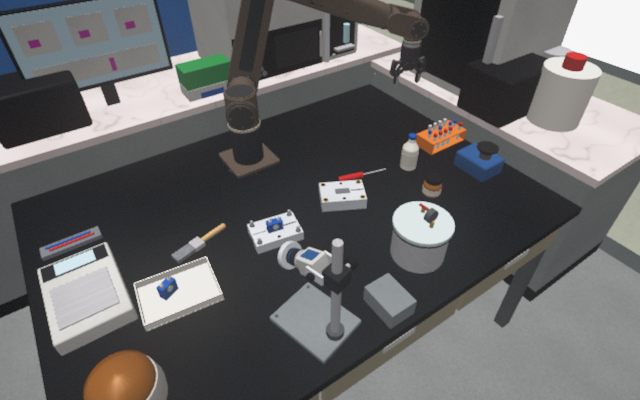

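View pics/top0.png

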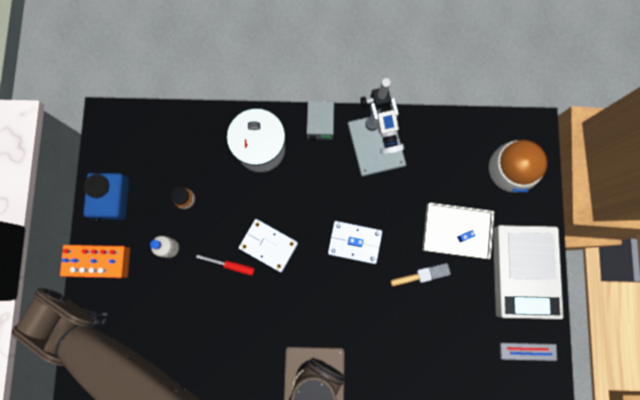

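The scene view shows the casting in the mould at (274,225), the camera lens at (290,256) and the stand base at (316,320). In the top view (image up is +x) the mould is at (355,241), the stand plate at (377,145) and the lens at (393,145). The brush is at (420,275).

```bash
python3 - <<'E'
from h import *
C=pickle.load(open('C0.pkl','rb'))
a=C['top']['image'][70:280,310:430];b=C['scene']['image'][185:365,235:385]
a=cv2.resize(a,(340,595),interpolation=cv2.INTER_CUBIC);b=cv2.resize(b,(450,540),interpolation=cv2.INTER_CUBIC)
o=np.zeros((595,795,3),np.uint8);o[:595,:340]=a;o[:540,345:795]=b
cv2.imwrite('pics/z1.png',o[:,:,::-1])
E
```

```text
(no output)
```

View pics/z1.png

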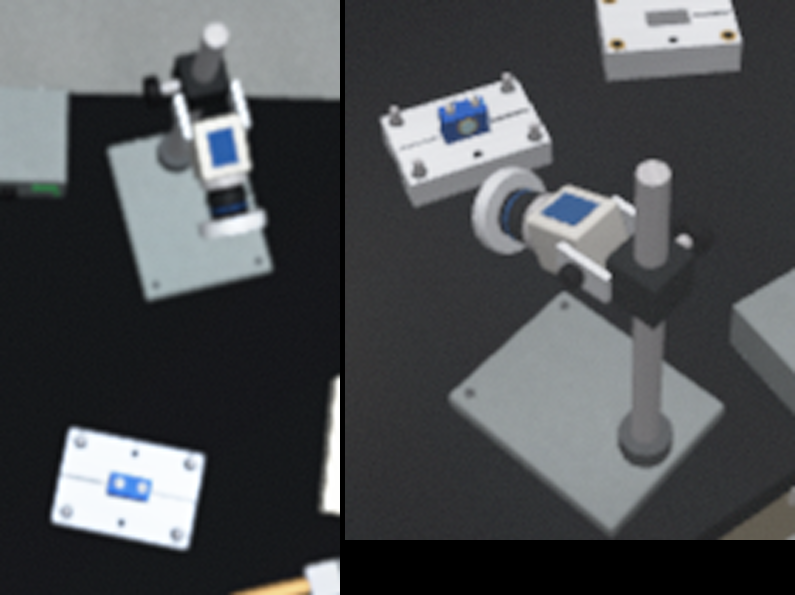

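```bash
cat >> h.py <<'E'
def tp(u,v): return 310+u/2.8333,70+v/2.8333
def sp(u,v): return 235+(u-345)/3,185+v/3
E
python3 - <<'E'
from h import *
np.set_printoptions(precision=4,suppress=True)
C=pickle.load(open('C0.pkl','rb'));T=C['top'];S=C['scene']
m=[plane(T,*tp(*p),.035) for p in[(68,428),(205,453),(188,549),(52,523)]];m=np.array(m)
print('mould',m,m.mean(0)); 
e=(m[0]-m[1]+m[3]-m[2]);print('yaw of y axis',np.arctan2(e[1],e[0])-np.pi/2)
ms=np.array([plane(S,*sp(*p),.035) for p in[(412,183),(551,137),(515,75),(382,120)]]);print('scene mould',ms,ms.mean(0))
b=np.array([plane(T,*tp(*p),.067) for p in[(108,472),(150,480),(150,501),(107,495)]]);print('cast',b.mean(0))
pl=np.array([plane(T,*tp(*p),.018) for p in[(147,298),(272,270),(107,148)]]);print('plate',pl,(pl[0]+pl[1])/2)
e=pl[0]-pl[1];print('yaw',np.arctan2(e[1],e[0])-np.pi/2)
ps=np.array([plane(S,*sp(*p),.018) for p in[(565,293),(450,397),(725,405),(610,528)]]);print('plateS',ps)
print('coltop',plane(T,*tp(215,35),.37),plane(S,*sp(653,172),.37))
L=tri((T,*tp(233,223)),(S,*sp(502,212)));print('lens',L,proj(T,L),tp(233,223),proj(S,L),sp(502,212))
E
```

```text
mould [[ 0.5122 -0.0558  0.035 ]
 [ 0.486  -0.2187  0.035 ]
 [ 0.3723 -0.1989  0.035 ]
 [ 0.3991 -0.0389  0.035 ]] [ 0.4424 -0.1281  0.035 ]
yaw of y axis -0.16251481148739177
scene mould [[ 0.4853 -0.2118  0.035 ]
 [ 0.5114 -0.0548  0.035 ]
 [ 0.4038 -0.0354  0.035 ]
 [ 0.3828 -0.1952  0.035 ]] [ 0.4458 -0.1243  0.035 ]
cast [ 0.4406 -0.1261  0.067 ]
plate [[ 0.6768 -0.15    0.018 ]
 [ 0.7154 -0.3029  0.018 ]
 [ 0.8666 -0.0987  0.018 ]] [ 0.6961 -0.2264  0.018 ]
yaw 0.24783382621484318
plateS [[ 0.6852 -0.15    0.018 ]
 [ 0.724  -0.3005  0.018 ]
 [ 0.8725 -0.0985  0.018 ]
 [ 0.9102 -0.2512  0.018 ]]
coltop [ 0.8593 -0.182   0.37  ] [ 0.8634 -0.1818  0.37  ]
lens [ 0.7145 -0.2251  0.215 ] (np.float64(392.61678120188867), np.float64(148.90532213337866)) (392.23626160307765, 148.70680831539195) (np.float64(287.8509935350572), np.float64(255.61909249799254)) (287.3333333333333, 255.66666666666669)
```

drive_tool([
  [[0,0,-0.16],[0,0,-0.03],0.085],
  [[0,0,0],[-0.05,-0.035,0],0.085],
  [[0,0,0],[-0.05,-0.035,0],0.085],
  [[0,0,0],[-0.05,-0.035,0],0.085],
  [[0,0,0],[-0.05,-0.035,0],0.085],
])

```text
time: 0.78
eef_pos: [0.3878, 0.4696, 0.243]
tcp_rot: [0.079, 0.997, -0.0, -0.0]
contact_force: [1.3, 0.7, 0.2]
opening: 0.997
finger_force: 0.0
```

drive_tool([
  [[0,0,0],[-0.05,-0.035,0],0.085],
  [[0,0,0],[-0.05,-0.035,0],0.085],
  [[0,0,0],[-0.05,-0.035,0],0.085],
  [[0,0,0],[0,-0.055,0],0.085],
  [[0,0,0],[0,-0.055,0],0.085],
])

```text
time: 1.4
eef_pos: [0.501, 0.2331, 0.2424]
tcp_rot: [0.08, 0.997, -0.0, -0.001]
contact_force: [0.6, 0.3, 0.9]
opening: 0.995
finger_force: 0.0
```

drive_tool([
  [[0,0,0],[0,-0.055,0],0.085],
  [[0,0,0],[0,-0.055,0],0.085],
  [[0,0,0],[0,-0.055,0],0.085],
  [[0,0,0],[0,-0.055,0],0.085],
  [[0,0,0],[0,-0.055,0],0.085],
])

```text
time: 2.02
eef_pos: [0.4568, -0.038, 0.2432]
tcp_rot: [0.079, 0.997, -0.0, 0.0]
contact_force: [0.3, -0.8, -0.4]
opening: 0.999
finger_force: 0.0
```

drive_tool([
  [[0,0,0],[0,0,0],0.085],
  [[0,0,0],[0,0,0],0.085],
  [[0,0,0],[0,0,0],0.085],
])

```text
time: 2.4
eef_pos: [0.4576, -0.0353, 0.2432]
tcp_rot: [0.078, 0.997, 0.0, -0.0]
contact_force: [0.7, -0.6, -0.5]
opening: 0.997
finger_force: 0.0
```

drive_tool([
  [[0,0,0],[0,-0.046,0.03],0.085],
  [[0,0,0],[0,-0.046,0.03],0.085],
  [[0,0,0],[0,0,0.02],0.085],
  [[0,0,0],[0,0,0],0.085],
  [[0,0,0],[0,0,0],0.085],
])

```text
time: 3.02
eef_pos: [0.4438, -0.1265, 0.1642]
tcp_rot: [0.078, 0.997, -0.0, 0.001]
contact_force: [-0.8, 0.2, 0.2]
opening: 0.993
finger_force: 0.0
```

```bash
python3 - <<'E'
from h import *
from plant import ctrl
c=conv(ctrl.read_camera('wrist'));c['s']=ctrl.get_state();pickle.dump(c,open('C1.pkl','wb'));cv2.imwrite('pics/w1.png',c['image'][:,:,::-1]);print(c['s']['eef_pos'],c['s']['qpos'])
E
```

```text
[ 0.4439481  -0.12670269  0.16462421] [-4.98365506e-01 -1.52559557e-01  2.13168213e+00  4.80057880e-05
  1.16030017e+00 -1.91240935e+00]
```

View pics/w1.png

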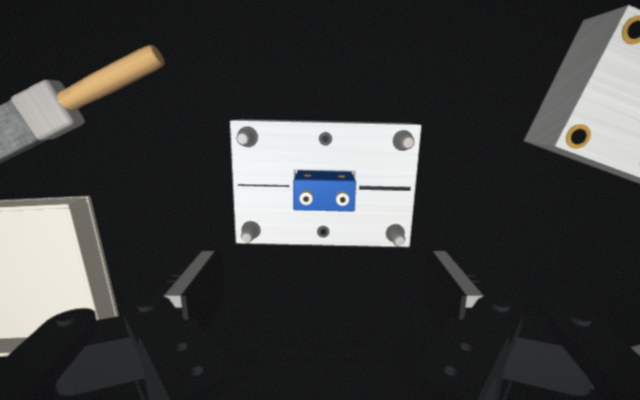

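The wrist view (image down = +x, right = +y) shows the casting centred near (324,195). The brass inserts face the robot, so the window is on +x. The fingers are clear of the pins.

```bash
python3 - <<'E'
from h import *
np.set_printoptions(precision=4,suppress=True)
c=pickle.load(open('C1.pkl','rb'));im=c['image']
hsv=cv2.cvtColor(im,cv2.COLOR_RGB2HSV)
m=cv2.inRange(hsv,(105,130,110),(125,255,255));m[:150]=0;m[230:]=0;m[:,:280]=0;m[:,370:]=0
k=cv2.morphologyEx(m,cv2.MORPH_CLOSE,np.ones((9,9)))
n=max(cv2.findContours(k,0,2)[0],key=cv2.contourArea)
r=cv2.minAreaRect(n);print(r)
P=np.array([plane(c,*q,.067) for q in cv2.boxPoints(r)]);print(P,P.mean(0))
for a,b in((0,1),(1,2)): print(np.linalg.norm(P[a]-P[b]),np.arctan2(*(P[a]-P[b])[[1,0]]))
w=im[:260,200:450].min(2)>120
n=max(cv2.findContours(w.astype(np.uint8),0,2)[0],key=cv2.contourArea)
q=cv2.approxPolyDP(cv2.convexHull(n),6,True).reshape(-1,2)+[200,0]
Q=np.array([plane(c,*x,.035) for x in q]);print(q,Q,Q.mean(0))
s=c['s'];R=Ro.from_quat(s['tcp_rot']).as_matrix();print(R, R.T@(P.mean(0)-s['eef_pos']))
E
```

```text
((323.88702392578125, 194.35784912109375), (60.42552185058594, 30.619626998901367), 1.3322198390960693)
[[ 0.453  -0.1519  0.067 ]
 [ 0.4284 -0.1468  0.067 ]
 [ 0.4369 -0.1003  0.067 ]
 [ 0.4617 -0.1042  0.067 ]] [ 0.445  -0.1258  0.067 ]
0.025045340701065053 -0.20220872748537413
0.04728133288465581 -1.7508767448794027
[[230 121]
 [420 125]
 [409 245]
 [236 242]] [[ 0.3778 -0.1951  0.035 ]
 [ 0.406  -0.0376  0.035 ]
 [ 0.5133 -0.0565  0.035 ]
 [ 0.4853 -0.2145  0.035 ]] [ 0.4456 -0.1259  0.035 ]
[[-0.9877  0.1561  0.0019]
 [ 0.1561  0.9877 -0.001 ]
 [-0.0021 -0.0007 -1.    ]] [-0.0007  0.0011  0.0976]
```

drive_tool([
  [[0,0,0.013],[-0.001,0.001,0.04],0.085],
  [[0,0,0],[0,0,0.04],0.085],
  [[0,0,0],[0,0,0.02],0.085],
  [[0,0,0],[0,0,0.01],0.085],
  [[0,0,0],[0,0,0],0.085],
], grip_force=40)

```text
time: 3.7
eef_pos: [0.4446, -0.1263, 0.0538]
tcp_rot: [0.085, 0.996, -0.0, 0.0]
contact_force: [1.0, -0.3, 0.2]
opening: 0.998
finger_force: 0.0
```

drive_tool([
  [[0,0,0],[0,0,0],0.04],
  [[0,0,0],[0,0,0],0.04],
  [[0,0,0],[0,0,0],0.04],
  [[0,0,0],[0,0,0],0.04],
  [[0,0,0],[0,0,0],0.04],
], grip_force=40)

```text
time: 4.32
eef_pos: [0.4441, -0.1265, 0.0534]
tcp_rot: [0.086, 0.996, -0.0, 0.0]
contact_force: [0.4, -1.0, 1.0]
opening: 0.469
finger_force: 0.0
```

```bash
python3 - <<'E'
from h import *
from plant import ctrl
c=conv(ctrl.read_camera('wrist'));s=ctrl.get_state();cv2.imwrite('pics/w2.png',c['image'][:,:,::-1]);print(s['opening'],s['finger_force'])
E
```

```text
0.46472826964843655 0.0
```

View pics/w2.png

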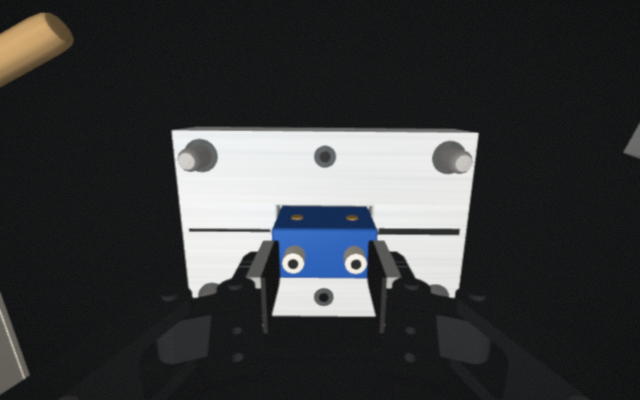

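The pads stand beside the casting's ends at columns 268 and 377, on either side of its edges, and the pad force still reads 0. I'll keep closing and watch the opening.

drive_tool([
  [[0,0,0],[0,0,0],0.03],
  [[0,0,0],[0,0,0],0.03],
  [[0,0,0],[0,0,0],0.03],
], grip_force=40)

```text
time: 4.75
eef_pos: [0.4444, -0.1265, 0.0537]
tcp_rot: [0.086, 0.996, 0.0, 0.0]
contact_force: [-1.1, 0.3, 4.8]
opening: 0.403
finger_force: 39.6
```

The casting is gripped at 39.6 N. Lifting next.

drive_tool([
  [[0,0,0],[0,0,0],0.01],
  [[0,0,0],[0,0,0],0.01],
  [[0,0,0],[0,0,-0.008],0.01],
  [[0,0,0],[0,0,-0.012],0.01],
  [[0,0,0],[0,0,-0.02],0.01],
], grip_force=60)

```text
time: 5.38
eef_pos: [0.4433, -0.1262, 0.0933]
tcp_rot: [0.086, 0.996, 0.0, -0.001]
contact_force: [-0.0, -0.2, -1.0]
opening: 0.382
finger_force: 59.7
```

drive_tool([
  [[0,0,0],[0,0,-0.04],0.01],
  [[0,0,0],[0,0,-0.05],0.01],
  [[0,0,0],[0,0,-0.02],0.01],
  [[0,0,0],[0,0,0],0.01],
  [[0,0,0],[0,0,0],0.01],
])

```text
time: 6.0
eef_pos: [0.4433, -0.1261, 0.202]
tcp_rot: [0.086, 0.996, 0.0, -0.001]
contact_force: [-0.5, -0.1, -1.2]
opening: 0.386
finger_force: 59.7
```

```bash
python3 - <<'E'
from h import *
from plant import ctrl
C={n:conv(ctrl.read_camera(n)) for n in('wrist','scene','top')};C['s']=ctrl.get_state();pickle.dump(C,open('C3.pkl','wb'))
print(C['s'])
a=cv2.resize(C['wrist']['image'],(400,250));b=cv2.resize(C['scene']['image'][120:290,220:390],(400,400),interpolation=cv2.INTER_CUBIC);t=cv2.resize(C['top']['image'][80:180,340:420],(400,500)[:2],interpolation=cv2.INTER_CUBIC)
o=np.zeros((600,800,3),np.uint8);o[:250,:400]=a;o[:500,400:]=t;o[250:600,:350]=cv2.resize(b,(350,350))
cv2.imwrite('pics/z3.png',o[:,:,::-1])
E
```

```text
{'time': 6.15, 'qpos': array([-4.97794928e-01, -1.90591180e-01,  2.09408815e+00, -4.70404770e-05,
        1.24139590e+00, -1.89669250e+00]), 'dq': array([ 0.00120953,  0.0016748 , -0.0069767 ,  0.00043238,  0.00228892,
        0.00049789]), 'joint_efforts': array([ 8.94251192e-03, -2.20137906e+01, -2.96101552e+01, -3.46976112e-04,
        5.48138312e-03, -1.27246778e-05]), 'eef_pos': array([ 0.4431861 , -0.12602294,  0.20153277]), 'tcp_rot': array([ 8.58358587e-02,  9.96307925e-01,  6.40157036e-04, -1.52103584e-03]), 'contact_force': array([ 0.60937319,  0.90707542, -1.61098169]), 'wrist_torque': array([-0.00691561,  0.02699208, -0.02093799]), 'finger_force': 59.74414765834808, 'opening': 0.38519542942446044}
```

View pics/z3.png

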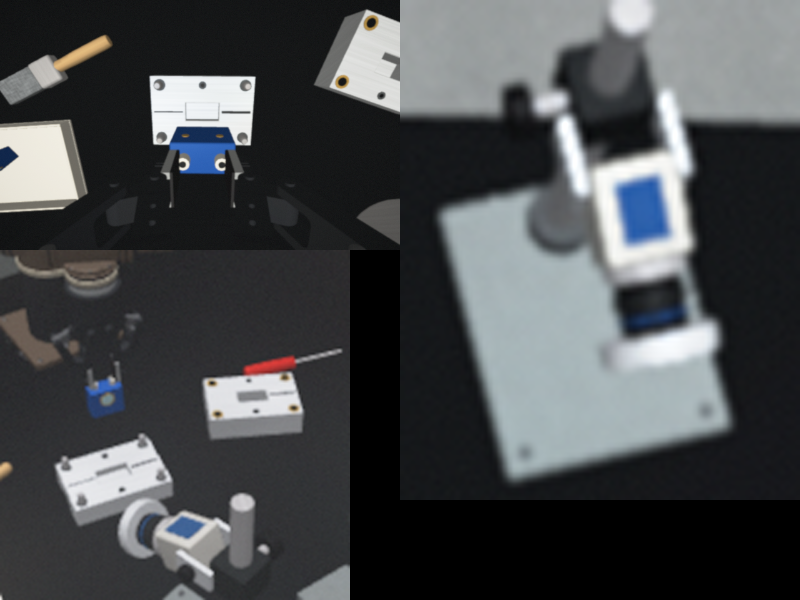

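The casting has been lifted and is upright in the pads. Before the final approach I'll turn to the camera's yaw, lean back about 0.4 rad and look at the ring light with the wrist camera from close by.

drive_tool([
  [[0,0,0],[-0.034,0.015,-0.04],0.01],
  [[0,0,0],[-0.034,0.015,-0.04],0.01],
  [[0,0,0],[-0.034,0.015,-0.04],0.01],
  [[0,0,-0.14],[0,0,0],0.01],
  [[0,0,-0.14],[0,0,0],0.01],
])

```text
time: 6.78
eef_pos: [0.5527, -0.0993, 0.3224]
tcp_rot: [-0.057, 0.998, 0.0, -0.001]
contact_force: [-0.3, -0.3, -0.8]
opening: 0.386
finger_force: 59.8
```

drive_tool([
  [[0,0,-0.14],[0,0,0],0.01],
  [[0,-0.13,0],[0,0,0],0.01],
  [[0,-0.13,0],[0,0,0],0.01],
  [[0,-0.14,0],[0,0,0],0.01],
  [[0,0,0],[0,0,0],0.01],
])

```text
time: 7.4
eef_pos: [0.5503, -0.0996, 0.3207]
tcp_rot: [-0.12, 0.973, 0.025, 0.195]
contact_force: [0.3, -0.2, -1.6]
opening: 0.38
finger_force: 59.8
```

```bash
python3 - <<'E'
from h import *
from plant import ctrl
C={n:conv(ctrl.read_camera(n)) for n in('wrist','scene')};C['s']=ctrl.get_state();pickle.dump(C,open('C4.pkl','wb'))
print(C['s']['eef_pos'],C['s']['qpos'],proj(C['wrist'],(.7145,-.2251,.215)))
cv2.imwrite('pics/w4.png',C['wrist']['image'][:,:,::-1])
E
```

```text
[ 0.55211014 -0.09970356  0.3227362 ] [-0.48732899 -0.24162286  1.95412826  0.2898623   1.14374848 -2.38840236] (np.float64(160.08570190124584), np.float64(257.3020499517632))
```

View pics/w4.png

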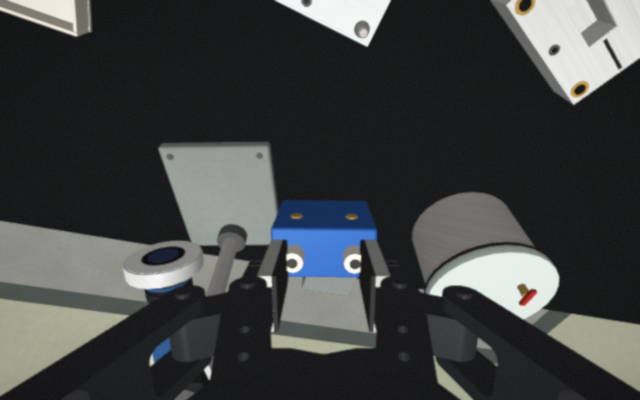

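The ring light's front face shows as an ellipse near (163,258), about 80 px wide, with the stand plate at (160–270,142). I'll crop closer to measure the ellipse.

```bash
python3 - <<'E'
from h import *
np.set_printoptions(precision=3,suppress=True)
C=pickle.load(open('C4.pkl','rb'));c=C['wrist']
im=c['image'][225:305,105:220];cv2.imwrite('pics/r4.png',cv2.resize(im,None,fx=6.5,fy=6.5,interpolation=cv2.INTER_CUBIC)[:,:,::-1])
p=[plane(c,*q,.018) for q in((160,147),(269,142))];print(p, np.arctan2(*(p[1]-p[0])[[1,0]])-np.pi/2)
E
```

```text
[array([ 0.718, -0.297,  0.018]), array([ 0.672, -0.147,  0.018])] 0.2964830774843483
```

View pics/r4.png

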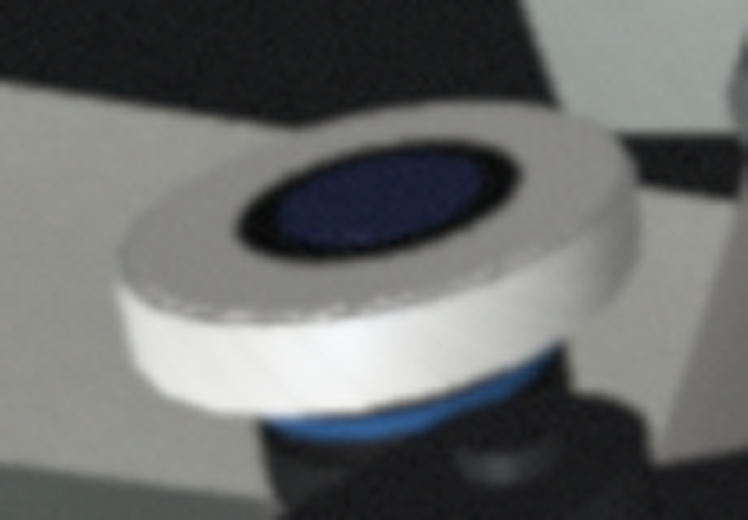

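```bash
cat >> h.py <<'E'
def circle(c,pts,r):  # circle of radius r from image points: closed-form cone, both solutions
    x=(pts[:,0]-c['cx'])/c['fx'];y=(pts[:,1]-c['cy'])/c['fy']
    A=np.c_[x*x,x*y,y*y,x,y,np.ones_like(x)];S=np.linalg.svd(A)[2][-1]
    Q=np.array([[S[0],S[1]/2,S[3]/2],[S[1]/2,S[2],S[4]/2],[S[3]/2,S[4]/2,S[5]]])
    w,V=np.linalg.eigh(Q)
    if (w>0).sum()==1: w,V=np.linalg.eigh(-Q)
    l3,l2,l1=w;v3,_,v1=V[:,0],V[:,1],V[:,2]; out=[]
    g=np.sqrt((l1-l2)/(l1-l3));h=np.sqrt((l2-l3)/(l1-l3));z=r/np.sqrt(-l1*l3)*l2
    for s1 in(1,-1):
        for s2 in(1,-1):
            n=s1*g*v1+s2*h*v3;d=r/np.sqrt(-l1*l3)*(s1*l3*g*v1+s2*l1*h*v3)
            if d[2]<0:d=-d
            if n@d>0:n=-n   # towards viewer
            out.append((c['R'].T@(d-c['t']),c['R'].T@n))
    return out
E
python3 - <<'E'
from h import *
np.set_printoptions(precision=4,suppress=True)
C=pickle.load(open('C4.pkl','rb'));c=C['wrist']
P=np.array([(120,265),(160,205),(290,130),(400,108),(500,102),(580,120),(636,170),(600,228),(500,270),(400,303),(270,322),(170,308)],float)
I=np.array([(239,232),(280,180),(400,145),(490,145),(521,170),(490,212),(400,250),(320,260),(260,252)],float)
e=cv2.fitEllipse(P.astype(np.float32));print(e)
for o,n in circle(c,P/6.5+[105-.4,225-.4],.036):
    print(o,n,'yaw',np.arctan2(-n[1],-n[0]),'tilt',np.arcsin(-n[2]),proj(C['scene'],o))
p=P/6.5+[104.6,224.6];f=cv2.fitEllipse(p.astype(np.float32));print(f[0], )
s=C['s'];R=Ro.from_quat(s['tcp_rot']).as_matrix();print('casting x',-R[:,0],'TCP',s['eef_pos'])
E
```

```text
((376.9641418457031, 210.74070739746094), (194.01499938964844, 523.08544921875), 78.19678497314453)
[ 0.7165 -0.2214  0.2132] [0.2876 0.4365 0.8525] yaw -2.153384455539903 tilt -1.0207301418637584 (np.float64(289.5343526433882), np.float64(255.96322122257965))
[ 0.7148 -0.2224  0.2115] [-0.9079 -0.2353 -0.347 ] yaw 0.25355729323925463 tilt 0.35434253367712454 (np.float64(288.9029396786555), np.float64(256.1497023768243))
[ 0.7148 -0.2224  0.2115] [-0.9079 -0.2353 -0.347 ] yaw 0.25355729323925463 tilt 0.35434253367712454 (np.float64(288.9029396786555), np.float64(256.1497023768243))
[ 0.7165 -0.2214  0.2132] [0.2876 0.4365 0.8525] yaw -2.153384455539903 tilt -1.0207301418637584 (np.float64(289.5343526433882), np.float64(255.96322122257965))
(162.594482421875, 257.0216369628906)
casting x [0.8939 0.2258 0.3872] TCP [ 0.5521 -0.0997  0.3227]
```

```bash
cat > goal.py <<'E'
from h import *
from plant import ctrl
np.set_printoptions(precision=4,suppress=True)
n=np.array([-.9079,-.2353,-.347]);n/=np.linalg.norm(n);F=np.array([.7148,-.2224,.2115])+.12*n
x=-n;y=np.cross([0,0,1],x);y/=np.linalg.norm(y);z=np.cross(x,y);Rg=np.c_[-x,y,-z]
s=ctrl.get_state();R=Ro.from_quat(s['tcp_rot']).as_matrix()
w=np.array([-.014,0,.0027])
print('focus',F,'turn',Ro.from_matrix(R.T@Rg).as_rotvec(),'shift after turn',Rg.T@(F-Rg@w-s['eef_pos']),s['qpos'],s['finger_force'])
E
python3 goal.py
```

```text
focus [ 0.6059 -0.2506  0.1699] turn [-0.0015  0.0433 -0.0057] shift after turn [ 0.0538 -0.1596  0.1456] [-0.4873 -0.2416  1.9541  0.2899  1.1437 -2.3884] 59.83664810657501
```

drive_tool([
  [[0,0.043,-0.006],[0,0,0],0.01],
  [[0,0,0],[0.018,-0.04,0.02],0.01],
  [[0,0,0],[0.018,-0.04,0.02],0.01],
  [[0,0,0],[0.018,-0.04,0.02],0.01],
  [[0,0,0],[0,-0.04,0.02],0.01],
])

```text
time: 8.12
eef_pos: [0.5711, -0.2617, 0.2286]
tcp_rot: [-0.125, 0.976, 0.022, 0.175]
contact_force: [1.4, -0.4, -1.3]
opening: 0.382
finger_force: 59.9
```

drive_tool([
  [[0,0,0],[0,0,0.03],0.01],
  [[0,0,0],[0,0,0.025],0.01],
  [[0,0,0],[0,0,0.01],0.01],
  [[0,0,0],[0,0,0],0.01],
  [[0,0,0],[0,0,0],0.01],
])

```text
time: 8.75
eef_pos: [0.5934, -0.2551, 0.1704]
tcp_rot: [-0.125, 0.976, 0.021, 0.177]
contact_force: [0.4, 0.1, -0.4]
opening: 0.379
finger_force: 60.0
```

```bash
python3 goal.py; python3 - <<'E'
from h import *
from plant import ctrl
C={n:conv(ctrl.read_camera(n)) for n in('wrist','scene','top')};pickle.dump(C,open('C5.pkl','wb'))
F=np.array([.6059,-.2506,.1699])
for n in C: print(n,proj(C[n],F))
u,v=map(int,proj(C['scene'],F));a=cv2.resize(C['scene']['image'][v-45:v+45,u-40:u+60],(500,450),interpolation=cv2.INTER_CUBIC)
print('scene crop origin',u-40,v-45,'x5')
b=cv2.resize(C['wrist']['image'],(290,181));t=cv2.resize(C['top']['image'][100:240,340:440],(290,406),interpolation=cv2.INTER_CUBIC)
o=np.zeros((600,800,3),np.uint8);o[:450,:500]=a;o[:181,505:795]=b;o[190:596,505:795]=t
cv2.imwrite('pics/f5.png',o[:,:,::-1])
E
```

```text
focus [ 0.6059 -0.2506  0.1699] turn [-0.0036  0.0038  0.0019] shift after turn [0.0018 0.0012 0.0024] [-0.6816  0.1228  1.8816  0.3524  0.946  -2.6873] 59.96909022331238
wrist (np.float64(325.60626153919037), np.float64(257.6750232783381))
scene (np.float64(260.3074841201376), np.float64(245.61932380051672))
top (np.float64(398.5788459070143), np.float64(186.9140584901111))
scene crop origin 220 200 x5
```

View pics/f5.png

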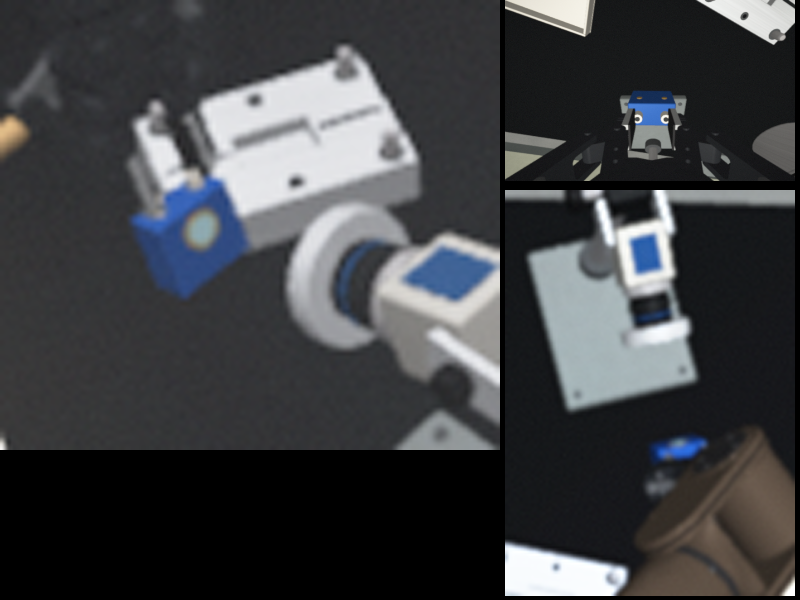

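The window centre sits at scene pixel (260.4,246), and the focus is predicted at (260.3,245.6). The casting is square to the lens with its ports up and clear of the ring. A last small correction, then I hand in.

drive_tool([
  [[0,0,0],[0.001,0.001,0.001],0.01],
  [[0,0,0],[0,0,0],0.01],
  [[0,0,0],[0,0,0],0.01],
  [[0,0,0],[0,0,0],0.01],
  [[0,0,0],[0,0,0],0.01],
])

```text
time: 9.52
eef_pos: [0.5918, -0.2539, 0.1677]
tcp_rot: [-0.125, 0.976, 0.021, 0.176]
contact_force: [0.8, 0.7, -0.5]
opening: 0.383
finger_force: 60.0
```

```bash
python3 -c "
from plant import ctrl
print(ctrl.get_state()['finger_force'],ctrl.sign_off())"
```

```text
the job is handed in; nothing more can be done
59.9673467874527 None
```

I handed the job in at about 9.5 s with the casting held at the focus point, its window within about 3 mm of the focus by my own measurement, square to the lens, ports up and gripped at 60 N; the hand-in returned no verdict.

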